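Prop the vial sampler's cover on its stay

TASK

Open the vial sampler for loading: take the steel stay by its black turning grip, raise the clear cover with it, and swing the foot of the stay forward past plumb onto the aluminium keeper bar beside the cover. Pressing only lightly, feel along the bar with the foot until it drops into the holding hole, ease it right home so that the stay carries the cover, and let go. Never let the cover drop, and leave the other things on the bench where they are.

Things in the scene. Friction and masses are not known exactly. Their poses are not given: they have to be found in the camera images.
- sampler: Fixed vial sampler: dark base 355 x 315 x 25 mm, light chamber on it closed by the clear cover (top 176 mm high). Origin on the bench near the base's middle. Display side faces its own -x. Chamber and cover: own y -170 to +100 mm; on the +y side a ledge, z 25, out to y 145, carries stay and keeper bar. Below, x, y, z in mm are in this frame.
- lid (a joint): Opening angle of the clear cover (rad): 0 closed, grows as its front edge rises. Hinged along the rear, axis along the sampler's y. Weighs about 0.6 kg, give or take a fifth; falls shut when not held; 0.6 to 0.75 when propped on the stay. It has no latch.
- lid_hinge (a point): Point of the cover's hinge axis that lies in the stay's plane of swing: x 150, y 125, z 170.
- stay_pivot (a point): Upper end of the stay, pinned to a lug on the side of the cover, free to turn about the y direction. 200 mm from the hinge axis; with the cover closed at x -50, y 125, z 170. The rod lifts the cover by pushing along itself: draw the grip forward and then up; straight up from the start it only swings the stay off its cradle and the cover stays shut.
- stay: The stay (prop rod): steel rod 8 mm thick, 265 mm from its pivot to the centre of its round foot. Swings only in the plane y 125. Cover and stay together have two free angles, both set by where the grip is held. Origin on the pivot, rod along its own -z. At the start it slopes back and down into a rubber cradle on the ledge, foot at z 36. Do not press it on the bar with more than 25 N.
- stay_foot (a point): Centre of the stay's round foot (radius 4 mm, so the rod ends 4 mm beyond this point). With the foot in the hole it is 15 to 85 mm nearer the front than the pivot.
- stay_grip (a point): Centre of the black turning grip: sleeve 18 mm thick, 50 mm long, along the sampler's y, free to turn on its spindle, which leaves the rod at a right angle 90 mm from the foot centre towards the pivot. Its centre is 60 mm outside the rod (y 185), beyond the base, only bench below. Pinch from above, jaws closing along the sampler's x; the jaws need not tilt while the stay swings.
- rail: Fixed plate 250 x 30 x 2 mm on the ledge, origin at x -30, y 125, z 25. On it, along x, the keeper bar: aluminium, 180 x 24 mm, flat top. Its holding hole: dark slot 14 mm long in x, 14 wide, 10 deep. The bar is set differently on each machine and not measured: hole centre anywhere from x -94 to -30, top of the bar z 42 to 45; it reaches 75 mm ahead of and 105 mm behind the hole.
- amber_bottle: Amber reagent bottle, 60 mm wide, 135 mm high, standing on the sampler's stay side; origin at the centre of its underside.
- wash_bottle: White plastic bottle with a red cap, 64 mm wide, 150 mm high; origin at the centre of its underside.
- beaker: Glass beaker 70 mm wide, 85 mm high; origin at the centre of its underside.
- vial: Small glass vial with a blue cap, 27 mm wide, 50 mm high, standing on the bench; origin at the centre of its underside.
- vial_rack: White vial rack 70 x 150 x 34 mm standing on the sampler's stay side; origin at the centre of its underside.
- screwdriver: Screwdriver with an orange handle lying on the bench.
- syringe: Plastic syringe with blue ends, about 180 mm long, lying on the bench.

How it is judged:
On the way, in this order (a step that is already met when the one before it is completed fails the run):
1. the cover is raised well open by the stay's grip (value of joint lid above 0.6 rad and distance between the grasp point and stay_grip below 0.04 m), for 0.2 s.
2. the foot of the stay is in the holding hole with the cover up (value of joint lid above 0.5 rad and z of stay_foot in the frame of sampler below 0.0415 m and x of stay_foot in the frame of sampler between -0.104 and -0.02 m), for 0.2 s.
At the end, for the whole second after the job is handed in: The cover stands open (over 0.5 rad) and at rest, carried by the stay alone, whose foot is in the holding hole of the keeper bar: foot centre between x -104 and -20 mm and lower than z 41.5 mm in the sampler's frame, which puts the end of the stay at least 4.5 mm below the top of the bar (all of step 2 and velocity of joint lid between -0.05 and 0.05 rad/s); the robot touches nothing.
It fails at once if the cover drops (falls shut faster than 2 rad/s) (velocity of joint lid below -2 rad/s).
It fails at once if the stay is pressed on the keeper bar with more than 25 N (contact force between stay and rail above 25 N).
It fails at once if another thing on the bench is moved by more than 20 mm (distance of any of amber_bottle, wash_bottle, beaker, vial, vial_rack, screwdriver, syringe from where it was at the start of the episode above 0.02 m).
It also fails if it takes over 72 s, if anything falls off the work surface, if the arm or the gripper's body presses on something with over 40 N, if the wrist force passes 120 N, or if a joint passes its speed limit or range.

ROBOT

A 6-joint arm with a two-finger parallel gripper is mounted at the origin on the work surface. World frame = base frame: x ahead of the robot, y to its left, z up, the work surface at z = 0. Lengths are in m, angles in rad, forces in N, time in s.
With the tool pointing down it reaches from about 0.35 to 0.875 m from the base axis. Payload 15.5 kg.
Tool frame: the origin (TCP) lies on the centre line of the jaws, within the pads' length; the fingertips stand 19 mm ahead of it and the grasp point (between the pads) is the TCP; z points along the fingers, y is the line along which they close (so a half turn about z gives the same grasp; the last joint's range is limited). The gripper opens to 85 mm and grips with 20 to 120 N. Pads are 22 mm wide; open, the fingers measure 114 mm over their backs; the gripper's body (76 mm by 85 mm) begins 54 mm behind the grasp point. The pads swing forward as they close: fully open they stand 13 mm farther back than shut.
Start: joints at [1.018, 0.494, 1.345, -0, 1.302, -0.096], TCP at [0.276, 0.561, 0.25] pointing down, gripper open.
Joint ranges: [-2.91, 2.91], [-0.82, 2.16], [0.22, 2.67], [-1.22, 4.37], [0.12, 2.79], [-3.08, 3.08]. Speed limits (rad/s): [1.89, 1.89, 2.57, 3.01, 3.01, 3.01].

INTERFACE

Orientations are given as a unit quaternion [w, x, y, z].
In Python, from station import sensors, vision, job gives the robot as it stands.
- The arm moves only by the tool arm_command, never from a script. Its argument "targets" is a list of rows, each a list of 3 entries, a list of its own where there are three numbers: the opening, from -1 (shut) to 1 (fully open), then the shift along the tool's x, y, z in cm, then the turn about the tool's z in rad. In form: [[grip, [x, y, z], yaw], ...]. A call has exactly 10 rows; each row is the pose to reach, as a shift and turn from the pose commanded when the call began, along the tool's axes at that moment; what a row does not reach only later rows make up. A row lasts 1/10 s, in which the tool goes at most 50 mm and 8.59 degrees, less where a joint would pass 70% of its speed; a pose out of reach is approached as far as the arm can. A call with a gripper value outside its range is refused whole. The fingers move at their own pace and stop on an object; the grip force is fixed at half the most. Time passes only in rows, so rows that repeat a pose let the fingers close, or fill a call up. It gives the time, the measured TCP pose, the force, the opening and the grip force at its end, in the units of the state.
- sensors.get_obs(): the state, without advancing time (a new reading comes with each control period).
- vision.get_image(name): name is "side" or "top" or "wrist"; returns the picture (420x560x3 uint8, blue, green, red); there is no depth.
- vision.get_calibration(name): a dict with "K" (3x3 intrinsics, pixels), "dist_coeffs" ([k1, k2, p1, p2, k3] as OpenCV has them; the pictures are not rectified), "position" and "rotation" of the camera in the world. Camera axes: x right, y down, z forward; pixel columns grow to the right and rows downward; lengths in m; the calibration is good to about 2 mm. A picture is of the moment at which its call begins: read the wrist's pose just before it. get_calibration takes no time and is no camera call; for the wrist camera it gives the pose at the moment of the call.
- job.sign_off(): hands the job in; it is judged then, once.
The state is a dict: "t": time; "joints": joint angles; "joint_vel": joint speeds; "effort": joint torques, N m; "tool_pos": TCP position; "tcp_rot": TCP orientation; "force": force on the tool from outside, world axes, zero at the start; "wrist_torque": the same for the moment, N m; "gripper_width": finger opening in m; "grasp_force": force on a finger pad.
Only numpy, scipy, OpenCV 4.12 (cv2) and the standard library are available. Lean on these libraries where they do the work, as an engineer would, in place of code of your own. Each camera call takes 0.05 s, during which the arm holds its last target. There are 200 camera calls.

## Working session

There is one attempt and no reset: what is moved stays moved. The work goes in short steps, Python scripts to look and compute and a tool call to move; the robot and the scene stay as the last step left them, time stands still between calls to the robot, and variables do not carry over. Pictures are saved under pics/ and viewed, at most 10 in all, crops included, and the job is handed in when it is done.

Besides the shell and the picture viewer there is one more tool, called after "Request:" as name([rows], argument=value, ...), one row to a line, values as JSON. arm_command: Moves the arm, as the interface text tells. Its arguments: {"type":"object","properties":{"targets":{"type":"array"}},"required":["targets"]}

```bash
mkdir -p pics; cat > h.py <<'E'
import numpy as np, cv2, json
from station import sensors, vision, job
def snap(n,f):
    im=vision.get_image(n); cv2.imwrite(f'pics/{f}.png',im); return im
def ray(n,uv,c=None):
    c=c or vision.get_calibration(n)
    p=cv2.undistortPoints(np.array([[uv]],float),np.array(c['K'],float),np.array(c['dist_coeffs'],float))[0,0]
    return np.array(c['position']),np.array(c['rotation'])@np.array([p[0],p[1],1.])
def onz(n,uv,z,c=None):
    o,d=ray(n,uv,c); return o+d*(z-o[2])/d[2]
def proj(n,P,c=None):
    c=c or vision.get_calibration(n); R=np.array(c['rotation']); t=-R.T@np.array(c['position'])
    return cv2.projectPoints(np.atleast_2d(P).astype(float),cv2.Rodrigues(R.T)[0],t,np.array(c['K'],float),np.array(c['dist_coeffs'],float))[0][:,0]
E
python3 - <<'E'
from h import *
a=snap('top','top0'); b=snap('side','side0')
for n in('top','side'):
    c=vision.get_calibration(n);print(n,c['position'],np.round(c['rotation'],3).tolist())
o=sensors.get_obs();print(o['t'],o['tool_pos'],o['tcp_rot'],o['force'])
E
```

```text
top [ 4.28544535e-01 -3.69396484e-04  1.32116615e+00] [0.031, -0.702, 0.711, -0.028]
side [0.38661843 0.72676723 0.68072743] [0.036, -0.084, 0.887, -0.452]
0.1 [0.27551372 0.56065561 0.24975218] [-1.68089833e-04  2.26413708e-01  9.74031066e-01 -5.35919917e-04] [ 0.68103704  0.37371915 -0.92485036]
```

View pics/top0.png

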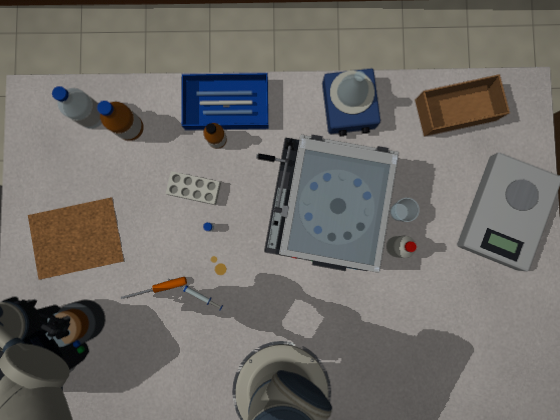

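View pics/side0.png

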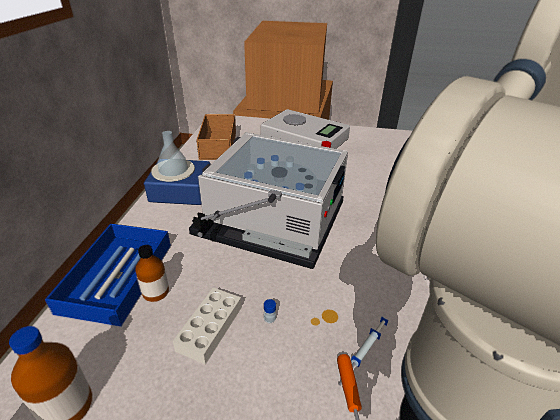

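The top view shows the sampler at about (335,205) with its front towards the robot, and the grip near (268,157). The amber bottle is at (214,135) and the rack at (195,188). In the side view the grip is at about (205,222), the pivot at (276,197) and the bar around (275,243). I'll enlarge both.

```bash
python3 - <<'E'
import cv2,numpy as np
a=cv2.imread('pics/top0.png');b=cv2.imread('pics/side0.png')
A=cv2.resize(a[125:280,250:410],None,fx=3.75,fy=3.75,interpolation=3)
B=cv2.resize(b[120:270,180:360],None,fx=4,fy=4,interpolation=3)
cv2.imwrite('pics/A.png',A);cv2.imwrite('pics/B.png',B)
E
sed -i 's/^from station.*/&\nfrom scipy.spatial.transform import Rotation as Ro\ndef RM(c):\n    q=np.array(c["rotation"],float)\n    return q if q.ndim==2 else Ro.from_quat(q[[1,2,3,0]]).as_matrix()/; s/np.array(c\[.rotation.\])/RM(c)/' h.py; cat h.py | grep RM
```

```text
def RM(c):
    return np.array(c['position']),RM(c)@np.array([p[0],p[1],1.])
    c=c or vision.get_calibration(n); R=RM(c); t=-R.T@np.array(c['position'])
```

View pics/A.png

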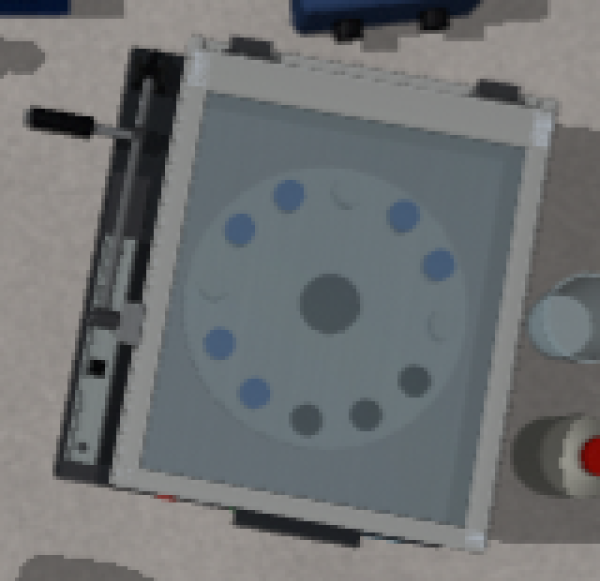

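View pics/B.png

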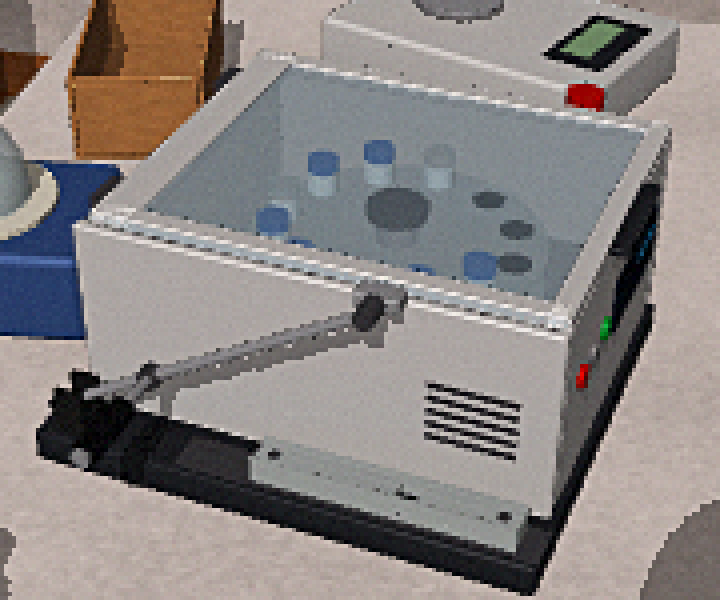

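```bash
python3 - <<'E'
from h import *
A=lambda u,v:((u+.5)/3.75+250-.5,(v+.5)/3.75+125-.5)
B=lambda u,v:((u+.5)/4+180-.5,(v+.5)/4+120-.5)
P=lambda n,uv,z:onz(n,uv,z)[:2]*1000
pts=dict(ledgeR=P('top',A(133,48),.025),ledgeF=P('top',A(57,478),.025),FL=P('top',A(112,487),.176),RL=P('top',A(193,40),.176),RR=P('top',A(554,100),.176),FR=P('top',A(480,552),.176),
hole=P('top',A(97,367),.043),gOut=P('top',A(27,118),.0815),gIn=P('top',A(93,126),.0815),barR=P('top',A(120,238),.043),barF=P('top',A(80,462),.043),
sFL=P('side',B(566,325),.176),sRL=P('side',B(78,225),.176),sledF=P('side',B(532,572),.025),shole=P('side',B(405,492),.043))
for k,v in pts.items(): print(k,v.round(1))
for a,b in(('ledgeF','ledgeR'),('FL','RL'),('FR','RR'),('barF','barR'),('sFL','sRL')):
    d=pts[b]-pts[a];print(a,np.hypot(*d).round(1),np.degrees(np.arctan2(d[1],d[0])).round(2))
E
```

```text
ledgeR [757.3 -23. ]
ledgeF [410.5  42.4]
FL [405.8  -1.1]
RL [724.3 -63.5]
RR [ 676.8 -320.3]
FR [ 357.6 -257.3]
hole [497.4   9.4]
gOut [689.   60.9]
gIn [682.1   9.8]
barR [599.6 -10.2]
barF [423.   23.6]
sFL [407.2   2. ]
sRL [717.9 -46.2]
sledF [411.2  50.4]
shole [496.3  13.5]
ledgeF 353.0 -10.67
FL 324.5 -11.08
FR 325.4 -11.16
barF 179.8 -10.83
sFL 314.5 -8.81
```

```bash
cat >> h.py <<'E'
YAW=np.radians(-10.9)
def todelta(p,yaw=YAW):
    """shift (cm, tool axes) and turn from the present TCP to world p, tool y along sampler x"""
    o=sensors.get_obs();q=np.array(o['tcp_rot']);R=Ro.from_quat(q[[1,2,3,0]]).as_matrix()
    a=np.arctan2(R[1,1],R[0,1])
    return (R.T@(np.array(p)-np.array(o['tool_pos']))*100).round(2), round(-(yaw-a),3)
E
python3 - <<'E'
from h import *
print(todelta([.6855,.0354,.26]))
E
```

```text
(array([-59.96, -29.06,  -1.  ]), np.float64(1.304))
```

Request:
arm_command([
  [1, [-5, -2.4, -0.5], 0.13],
  [1, [-10, -4.8, -1], 0.26],
  [1, [-15, -7.2, -1], 0.39],
  [1, [-20, -9.7, -1], 0.52],
  [1, [-25, -12.1, -1], 0.65],
  [1, [-29, -14, -1], 0.78],
  [1, [-33, -16, -1], 0.91],
  [1, [-37, -18, -1], 1.04],
  [1, [-41, -19.9, -1], 1.17],
  [1, [-45, -21.8, -1], 1.304],
])

```text
t: 1.1
tool_pos: [0.5839, 0.1652, 0.2601]
tcp_rot: [-0.0, 0.773, 0.635, -0.0]
force: [1.3, 0.8, 0.2]
gripper_width: 0.0851
grasp_force: 0.0
```

```bash
python3 - <<'E'
from h import *
print(todelta([.6855,.0354,.26]),sensors.get_obs()['t'])
E
```

```text
(array([-1.076e+01,  1.248e+01,  1.000e-02]), np.float64(-0.005)) 1.1
```

Request:
arm_command([
  [1, [-2.7, 3.1, 0], 0],
  [1, [-5.4, 6.2, 0], 0],
  [1, [-8.1, 9.4, 0], 0],
  [1, [-10.76, 12.48, 0], 0],
  [1, [-10.76, 12.48, 0], 0],
  [1, [-10.76, 12.48, 0], 0],
  [1, [-10.76, 12.48, 0], 0],
  [1, [-10.76, 12.48, 0], 0],
  [1, [-10.76, 12.48, 0], 0],
  [1, [-10.76, 12.48, 0], 0],
])

```text
t: 2.1
tool_pos: [0.6851, 0.0385, 0.2605]
tcp_rot: [0.0, 0.771, 0.637, 0.0]
force: [0.4, -0.3, -0.1]
gripper_width: 0.0855
grasp_force: 0.0
```

```bash
python3 - <<'E'
from h import *
c=vision.get_calibration('wrist');im=snap('wrist','w0')
print(c['position'],RM(c).round(3).tolist(),c['K'])
np.save('w0c.npy',c,allow_pickle=True)
E
```

```text
[0.69903448 0.11005282 0.38417117] [[0.982, -0.18, -0.053], [-0.187, -0.941, -0.281], [0.001, 0.286, -0.958]] [[370.85322004   0.         278.30916263]
 [  0.         370.85322004 210.88288002]
 [  0.           0.           1.        ]]
```

View pics/w0.png

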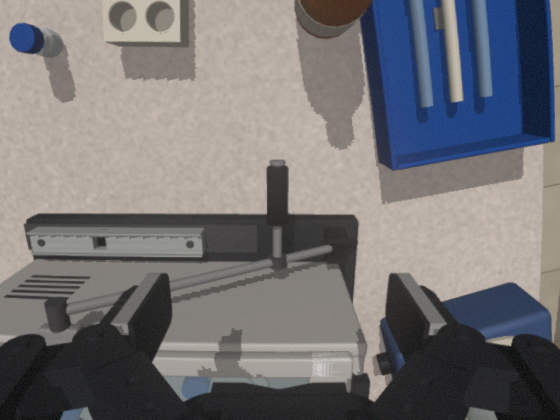

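The wrist view shows the grip from (277,167) to (278,223), the hole at (100,242), the bar's top from x 30 to 204, and the outer edge of the base along row 215 from 36 to 357.

```bash
python3 - <<'E'
from h import *
c=np.load('w0c.npy',allow_pickle=True).item()
P=lambda uv,z:onz('wrist',uv,z,c)[:2]*1000
im=cv2.imread('pics/w0.png');g=cv2.cvtColor(im,cv2.COLOR_BGR2GRAY)
def cen(x0,x1,y0,y1,th):
    m=g[y0:y1,x0:x1]<th;ys,xs=np.nonzero(m);return xs.mean()+x0,ys.mean()+y0,xs.min()+x0,xs.max()+x0,ys.min()+y0,ys.max()+y0
gr=cen(262,295,160,228,50);ho=cen(90,110,233,252,70);print(np.round(gr,1),np.round(ho,1))
G=P(gr[:2],.0815);H=P(ho[:2],.0435);a=P((36,215),.025);b=P((357,215),.025)
d=b-a;print('G',G,'H',H,'edge',a,b,np.hypot(*d),np.degrees(np.arctan2(d[1],d[0])))
y=np.arctan2(d[1],d[0]);ex=np.array([np.cos(y),np.sin(y)]);ey=np.array([-ex[1],ex[0]])
print('O from grip',G-101*ex-185*ey,'O from edge',(a+b)/2-145*ey)
O=G-101*ex-185*ey
for n,p in(('hole',H),('barR',P((204,243),.0435)),('barF',P((31,243),.0435))):print(n,(p-O)@ex,(p-O)@ey)
print(todelta([*G/1000,.0815]))
E
```

```text
[278.6 215.1 263.  294.  191.  227. ] [100.1 241.2  95.  105.  237.  246. ]
G [681.8858757   17.60897885] H [498.24884384  12.5726216 ] edge [426.46617114  48.40838083] [757.07448495 -14.57278816] 336.5538364157001 -10.785661981999695
O from grip [ 548.05006376 -145.22214669] O from edge [ 564.63568118 -125.52064981]
hole -78.45043929059321 145.6876075097444
barR 27.285183986954696 144.30558122387544
barF -154.24270033001036 142.9681792235885
(array([-2.1 ,  0.07, 17.9 ]), np.float64(0.001))
```

```bash
python3 - <<'E'
from h import *
c=np.load('w0c.npy',allow_pickle=True).item()
P=lambda uv,z:onz('wrist',uv,z,c)[:2]*1000
G=P((277.3,195),.0835);H=P((100,241.3),.0435)
y=np.radians(-10.8);ex=np.array([np.cos(y),np.sin(y)]);ey=np.array([-ex[1],ex[0]])
O=G-101*ex-185*ey
print(G,H,O)
for n,p in(('hole',H),('barR',P((204,243),.0435)),('barF',P((31,243),.0435)),('pin',P((57,313),.17)),('e1',P((36,215),.025)),('e2',P((357,215),.025))):print(n,((p-O)@ex).round(1),((p-O)@ey).round(1))
print(todelta([*(G+ey*2)/1000,.0815],y))
E
```

```text
[684.18169099  35.67217072] [498.11122816  12.47547942] [ 550.30513547 -127.1254579 ]
hole -77.4 127.3
barR 28.4 126.1
barF -153.1 124.7
pin -50.5 123.7
e1 -154.5 149.2
e2 182.0 149.3
(array([-0.09, -0.05, 17.9 ]), np.float64(-0.001))
```

Request:
arm_command([
  [1, [-0.1, 0, 3], 0],
  [1, [-0.1, 0, 6], 0],
  [1, [-0.1, 0, 9], 0],
  [1, [-0.1, 0, 12], 0],
  [1, [-0.1, 0, 14.5], 0],
  [1, [-0.1, 0, 16.5], 0],
  [1, [-0.1, 0, 17.8], 0],
  [1, [-0.1, 0, 17.8], 0],
  [1, [-0.1, 0, 17.8], 0],
  [1, [-0.1, 0, 17.8], 0],
])

```text
t: 3.15
tool_pos: [0.6859, 0.0369, 0.0836]
tcp_rot: [0.001, 0.771, 0.637, 0.001]
force: [0.2, -0.7, 0.6]
gripper_width: 0.0854
grasp_force: 0.0
```

Request:
arm_command([
  [-1, [0, 0, 0], 0],
  [-1, [0, 0, 0], 0],
  [-1, [0, 0, 0], 0],
  [-1, [0, 0, 0], 0],
  [-1, [0, 0, 0], 0],
  [-1, [0, 0, 0], 0],
  [-1, [0, 0, 0], 0],
  [-1, [0, 0, 0], 0],
  [-1, [0, 0, 0], 0],
  [-1, [0, 0, 0], 0],
])

```text
t: 4.15
tool_pos: [0.685, 0.0369, 0.0822]
tcp_rot: [-0.0, 0.771, 0.637, -0.0]
force: [-2.7, 0.2, 0.3]
gripper_width: 0.0164
grasp_force: 58.5
```

```bash
cat > plan.py <<'E'
import numpy as np
from scipy.optimize import brentq
def pivot(t): return np.array([150-200*np.cos(t),170+200*np.sin(t)])
def grip(f):   # foot (x,z) -> lid, grip(x,z), mm, sampler frame
    f=np.array(f,float)
    t=brentq(lambda t:np.hypot(*(pivot(t)-f))-265,-.1,1.3)
    return t,f+90/265*(pivot(t)-f)
if __name__=='__main__':
    g0=grip((178.6,36))[1]
    for f in [(178.6,36),(177,45),(172,55),(165,62),(150,66),(130,68),(110,68),(90,68),(70,68),(50,66),(30,66),(10,66),(-10,66),(-30,66),(-50,65),(-65,60),(-69,55),(-69,52),(-69,49),(-77,60),(-77,49),(-77,45),(-77,38),(-85,49)]:
        t,g=grip(f);d=(g-g0)/10
        print(f,'lid',t.round(3),'grip',g.round(1),'tool dy,dz cm',d[0].round(2),(-d[1]).round(2))
E
python3 plan.py; python3 -c "
from h import *
o=sensors.get_obs();print(o['tool_pos'],o['force'],o['gripper_width'],o['grasp_force'],o['t'])"
```

```text
[0.68495709 0.03693209 0.0822043 ] [-2.7391146   0.17929484  0.33835728] 0.016412295072627682 58.50855231285095 4.15Traceback (most recent call last):
  File "plan.py", line 12, in <module>
    print(f,'lid',t.round(3),'grip',g.round(1),'tool dy,dz cm',d[0].round(2),(-d[1]).round(2))
                  ^^^^^^^
AttributeError: 'float' object has no attribute 'round'
```

```bash
sed -i 's/t.round(3)/round(t,3)/' plan.py; python3 plan.py
```

```text
(178.6, 36) lid 0.0 grip [101.   81.5] tool dy,dz cm 0.0 -0.0
(177, 45) lid 0.062 grip [100.   91.7] tool dy,dz cm -0.09 -1.01
(172, 55) lid 0.171 grip [ 97.6 105.6] tool dy,dz cm -0.34 -2.41
(165, 62) lid 0.296 grip [ 94.9 118.5] tool dy,dz cm -0.6 -3.7
(150, 66) lid 0.485 grip [ 89.9 133. ] tool dy,dz cm -1.1 -5.15
(130, 68) lid 0.68 grip [ 84.  145.3] tool dy,dz cm -1.7 -6.38
(110, 68) lid 0.803 grip [ 76.4 151.5] tool dy,dz cm -2.46 -7.0
(90, 68) lid 0.881 grip [ 67.2 155.1] tool dy,dz cm -3.38 -7.35
(70, 68) lid 0.927 grip [ 56.4 157. ] tool dy,dz cm -4.46 -7.54
(50, 66) lid 0.93 grip [ 43.3 155.8] tool dy,dz cm -5.76 -7.42
(30, 66) lid 0.936 grip [ 30.5 156. ] tool dy,dz cm -7.05 -7.45
(10, 66) lid 0.929 grip [ 16.9 155.7] tool dy,dz cm -8.41 -7.42
(-10, 66) lid 0.913 grip [  2.8 155.1] tool dy,dz cm -9.81 -7.36
(-30, 66) lid 0.89 grip [-11.6 154.1] tool dy,dz cm -11.26 -7.26
(-50, 65) lid 0.855 grip [-26.6 151.9] tool dy,dz cm -12.76 -7.04
(-65, 60) lid 0.803 grip [-39.2 146.2] tool dy,dz cm -14.01 -6.47
(-69, 55) lid 0.769 grip [-43.4 141.3] tool dy,dz cm -14.44 -5.98
(-69, 52) lid 0.753 grip [-44.2 138.5] tool dy,dz cm -14.52 -5.7
(-69, 49) lid 0.737 grip [-44.9 135.7] tool dy,dz cm -14.59 -5.42
(-77, 60) lid 0.782 grip [-48.1 145.2] tool dy,dz cm -14.91 -6.37
(-77, 49) lid 0.724 grip [-50.8 135.1] tool dy,dz cm -15.17 -5.36
(-77, 45) lid 0.703 grip [-51.7 131.4] tool dy,dz cm -15.27 -4.99
(-77, 38) lid 0.666 grip [-53.3 124.8] tool dy,dz cm -15.43 -4.33
(-85, 49) lid 0.711 grip [-56.7 134.4] tool dy,dz cm -15.76 -5.29
```

Request:
arm_command([
  [-1, [0, -0.1, -0.5], 0],
  [-1, [0, -0.2, -1.0], 0],
  [-1, [0, -0.3, -1.7], 0],
  [-1, [0, -0.45, -2.4], 0],
  [-1, [0, -0.57, -3.05], 0],
  [-1, [0, -0.7, -3.7], 0],
  [-1, [0, -0.95, -4.4], 0],
  [-1, [0, -1.15, -5.1], 0],
  [-1, [0, -1.15, -5.1], 0],
  [-1, [0, -1.15, -5.1], 0],
])

```text
t: 5.15
tool_pos: [0.6753, 0.0389, 0.1335]
tcp_rot: [0.001, 0.771, 0.637, 0.001]
force: [9.3, -0.5, -11.0]
gripper_width: 0.0163
grasp_force: 59.1
```

```bash
python3 - <<'E'
from h import *
im=snap('wrist','w1'); s=snap('side','s1')
cv2.imwrite('pics/c1.png',np.hstack([cv2.resize(im,(400,300)),cv2.resize(s[100:300,150:417],(400,300))]))
o=sensors.get_obs();print(o['tool_pos'],o['force'],o['gripper_width'])
E
```

```text
[0.67525287 0.03886509 0.13324769] [  9.68076434  -0.96415225 -11.65169922] 0.01623842672119674
```

View pics/c1.png

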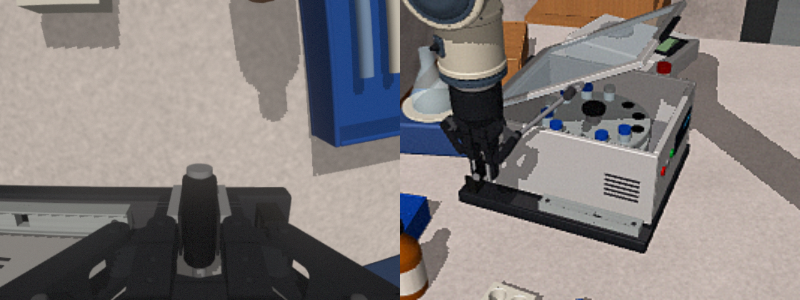

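The lid is lifted to about 0.5 rad and the grip is firmly held. I'll carry on forward.

Request:
arm_command([
  [-1, [0, -0.25, -0.65], 0],
  [-1, [0, -0.55, -1.28], 0],
  [-1, [0, -0.93, -1.6], 0],
  [-1, [0, -1.31, -1.9], 0],
  [-1, [0, -1.77, -2.08], 0],
  [-1, [0, -2.23, -2.2], 0],
  [-1, [0, -2.77, -2.3], 0],
  [-1, [0, -3.31, -2.35], 0],
  [-1, [0, -3.96, -2.35], 0],
  [-1, [0, -4.6, -2.3], 0],
])

```text
t: 6.25
tool_pos: [0.628, 0.048, 0.1563]
tcp_rot: [-0.0, 0.771, 0.637, 0.0]
force: [1.5, 3.8, -6.6]
gripper_width: 0.0159
grasp_force: 60.9
```

Request:
arm_command([
  [-1, [0, -0.65, 0], 0],
  [-1, [0, -1.3, 0], 0],
  [-1, [0, -2.0, 0], 0],
  [-1, [0, -2.7, 0], 0],
  [-1, [0, -3.4, 0.05], 0],
  [-1, [0, -4.1, 0.05], 0],
  [-1, [0, -4.8, 0.1], 0],
  [-1, [0, -5.5, 0.15], 0],
  [-1, [0, -6.2, 0.25], 0],
  [-1, [0, -6.9, 0.35], 0],
])

```text
t: 7.25
tool_pos: [0.5604, 0.0611, 0.1529]
tcp_rot: [-0.0, 0.771, 0.637, 0.0]
force: [-0.2, 5.4, -5.4]
gripper_width: 0.0162
grasp_force: 61.1
```

```bash
cat >> h.py <<'E'
from plan import *
from scipy.optimize import fsolve
O=np.array([550.3,-127.1]);_y=np.radians(-10.8);EX=np.array([np.cos(_y),np.sin(_y)])
GO=np.array([685.0,36.9])  # TCP at grasp
def state(b=[0,68]):
    o=sensors.get_obs();p=np.array(o['tool_pos'])*1000
    g=np.array([(p[:2]-GO)@EX+101, p[2]-82.2+81.5])
    f=fsolve(lambda f:grip(f)[1]-g,b)
    print('t',round(o['t'],2),'grip',g.round(2),'foot',f.round(2),'lid',round(grip(f)[0],3),'F',np.round(o['force'],1),'tau',np.round(o['wrist_torque'],2));return g,f
E
python3 - <<'E'
from h import *
state([-60,66])
im=snap('wrist','w2'); s=snap('side','s2')
cv2.imwrite('pics/c2.png',np.hstack([cv2.resize(im,(400,300)),cv2.resize(s[100:300,150:417],(400,300))]))
E
```

```text
t 7.25 grip [-25.95 152.15] foot [-49.14  65.19] lid 0.858 F [-0.2  5.4 -5.4] tau [ 0.99 -0.06 -0.08]
```

View pics/c2.png

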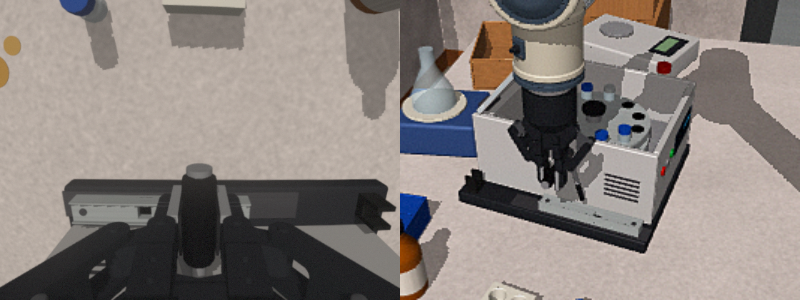

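```bash
python3 - <<'E'
from h import *
c=vision.get_calibration('wrist');im=vision.get_image('wrist');g=cv2.cvtColor(im,cv2.COLOR_BGR2GRAY)
r=g[284:304,190:216];print(r[::2].tolist())
ys,xs=np.nonzero(r<45);u=(xs.mean()+190,ys.mean()+284);print(u,len(xs))
for z in(.042,.045):
    H=onz('wrist',u,z,c)[:2]*1000;print((H-GO)@EX+101,(H-O)@EX,(H-O)@[-EX[1],EX[0]])
E
```

```text
[[115, 114, 116, 118, 119, 116, 117, 116, 117, 117, 117, 116, 117, 119, 116, 114, 115, 115, 119, 116, 119, 117, 116, 116, 116, 116], [137, 140, 138, 140, 142, 143, 138, 139, 139, 142, 141, 140, 140, 142, 141, 138, 141, 139, 142, 141, 141, 141, 139, 141, 141, 140], [111, 108, 110, 113, 108, 108, 107, 109, 109, 107, 109, 114, 110, 115, 117, 116, 116, 117, 113, 109, 111, 111, 113, 111, 109, 113], [112, 114, 123, 106, 77, 69, 62, 48, 45, 41, 41, 47, 46, 48, 48, 48, 50, 49, 45, 43, 44, 45, 51, 98, 110, 116], [141, 144, 144, 125, 85, 71, 61, 43, 32, 35, 33, 37, 38, 37, 35, 37, 29, 35, 35, 32, 35, 34, 53, 116, 142, 144], [145, 146, 148, 130, 92, 68, 63, 49, 35, 39, 39, 36, 35, 33, 35, 30, 32, 34, 34, 35, 38, 39, 44, 97, 130, 143], [145, 146, 143, 130, 94, 68, 64, 55, 36, 35, 33, 31, 35, 40, 33, 30, 36, 35, 36, 34, 33, 33, 43, 86, 125, 136], [147, 147, 148, 137, 109, 73, 66, 57, 37, 35, 37, 33, 37, 40, 38, 39, 37, 36, 39, 36, 34, 32, 41, 78, 125, 137], [146, 144, 147, 138, 116, 79, 66, 68, 71, 82, 93, 92, 93, 95, 93, 93, 93, 93, 93, 90, 87, 90, 91, 107, 135, 115], [145, 149, 144, 141, 126, 81, 73, 90, 106, 113, 115, 114, 115, 116, 115, 115, 115, 114, 115, 114, 116, 115, 116, 124, 127, 96]]
(np.float64(204.6829268292683), np.float64(294.3658536585366)) 123
-78.96382129021583 -78.38026420912024 127.63311039911258
-78.28913981641298 -77.70558273531742 129.3224491955554
```

Request:
arm_command([
  [-1, [0, -0.3, 0.1], 0],
  [-1, [0, -0.6, 0.25], 0],
  [-1, [0, -0.9, 0.4], 0],
  [-1, [0, -1.25, 0.57], 0],
  [-1, [0, -1.5, 0.75], 0],
  [-1, [0, -1.65, 0.95], 0],
  [-1, [0, -1.69, 1.05], 0],
  [-1, [0, -1.69, 1.05], 0],
  [-1, [0, -1.69, 1.05], 0],
  [-1, [0, -1.69, 1.05], 0],
])

```text
t: 8.4
tool_pos: [0.544, 0.0643, 0.1424]
tcp_rot: [-0.0, 0.771, 0.637, 0.0]
force: [0.2, 6.9, -4.9]
gripper_width: 0.0158
grasp_force: 61.1
```

```bash
python3 -c "
from h import *
state([-69,55])"
```

```text
t 8.4 grip [-42.6  141.66] foot [-67.97  55.31] lid 0.772 F [ 0.2  6.9 -4.9] tau [ 1.04 -0.01 -0.04]
```

Request:
arm_command([
  [-1, [0, -0.05, 0.1], 0],
  [-1, [0, -0.1, 0.2], 0],
  [-1, [0, -0.15, 0.3], 0],
  [-1, [0, -0.19, 0.4], 0],
  [-1, [0, -0.19, 0.4], 0],
  [-1, [0, -0.19, 0.4], 0],
  [-1, [0, -0.19, 0.4], 0],
  [-1, [0, -0.19, 0.4], 0],
  [-1, [0, -0.19, 0.4], 0],
  [-1, [0, -0.19, 0.4], 0],
])

```text
t: 9.4
tool_pos: [0.5422, 0.0646, 0.1384]
tcp_rot: [-0.0, 0.771, 0.637, 0.0]
force: [0.8, 7.1, -6.3]
gripper_width: 0.0163
grasp_force: 61.1
```

Request:
arm_command([
  [-1, [0, 0, 0.03], 0],
  [-1, [0, -0.01, 0.05], 0],
  [-1, [0, -0.01, 0.08], 0],
  [-1, [0, -0.02, 0.1], 0],
  [-1, [0, -0.02, 0.1], 0],
  [-1, [0, -0.02, 0.1], 0],
  [-1, [0, -0.02, 0.1], 0],
  [-1, [0, -0.02, 0.1], 0],
  [-1, [0, -0.02, 0.1], 0],
  [-1, [0, -0.02, 0.1], 0],
])

```text
t: 10.4
tool_pos: [0.542, 0.0647, 0.1374]
tcp_rot: [-0.0, 0.771, 0.637, 0.0]
force: [-0.9, 6.7, -4.1]
gripper_width: 0.0161
grasp_force: 61.1
```

```bash
python3 -c "
from h import *
state([-69,50])"
```

```text
t 10.4 grip [-44.69 136.69] foot [-69.01  50.04] lid 0.742 F [-0.9  6.7 -4.1] tau [ 1.04 -0.02  0.01]
```

Request:
arm_command([
  [-1, [0, 0, 0.02], 0],
  [-1, [0, -0.01, 0.04], 0],
  [-1, [0, -0.01, 0.06], 0],
  [-1, [0, -0.01, 0.06], 0],
  [-1, [0, -0.01, 0.06], 0],
  [-1, [0, -0.01, 0.06], 0],
  [-1, [0, -0.01, 0.06], 0],
  [-1, [0, -0.01, 0.06], 0],
  [-1, [0, -0.01, 0.06], 0],
  [-1, [0, -0.01, 0.06], 0],
])

```text
t: 11.4
tool_pos: [0.5419, 0.0647, 0.1368]
tcp_rot: [-0.0, 0.771, 0.637, 0.0]
force: [-0.4, 7.8, -5.0]
gripper_width: 0.0163
grasp_force: 61.1
```

Request:
arm_command([
  [-1, [0, 0, 0.02], 0],
  [-1, [0, -0.01, 0.04], 0],
  [-1, [0, -0.01, 0.06], 0],
  [-1, [0, -0.01, 0.06], 0],
  [-1, [0, -0.01, 0.06], 0],
  [-1, [0, -0.01, 0.06], 0],
  [-1, [0, -0.01, 0.06], 0],
  [-1, [0, -0.01, 0.06], 0],
  [-1, [0, -0.01, 0.06], 0],
  [-1, [0, -0.01, 0.06], 0],
])

```text
t: 12.4
tool_pos: [0.5418, 0.0647, 0.1362]
tcp_rot: [-0.0, 0.771, 0.637, 0.0]
force: [0.5, 6.4, -4.0]
gripper_width: 0.0157
grasp_force: 61.1
```

Request:
arm_command([
  [-1, [0, 0, 0.02], 0],
  [-1, [0, -0.01, 0.04], 0],
  [-1, [0, -0.01, 0.05], 0],
  [-1, [0, -0.01, 0.05], 0],
  [-1, [0, -0.01, 0.05], 0],
  [-1, [0, -0.01, 0.05], 0],
  [-1, [0, -0.01, 0.05], 0],
  [-1, [0, -0.01, 0.05], 0],
  [-1, [0, -0.01, 0.05], 0],
  [-1, [0, -0.01, 0.05], 0],
])

```text
t: 13.4
tool_pos: [0.5417, 0.0647, 0.1357]
tcp_rot: [-0.0, 0.771, 0.637, 0.0]
force: [0.6, 7.0, -5.0]
gripper_width: 0.0162
grasp_force: 61.1
```

Request:
arm_command([
  [-1, [0, 0, 0.02], 0],
  [-1, [0, -0.01, 0.04], 0],
  [-1, [0, -0.01, 0.05], 0],
  [-1, [0, -0.01, 0.05], 0],
  [-1, [0, -0.01, 0.05], 0],
  [-1, [0, -0.01, 0.05], 0],
  [-1, [0, -0.01, 0.05], 0],
  [-1, [0, -0.01, 0.05], 0],
  [-1, [0, -0.01, 0.05], 0],
  [-1, [0, -0.01, 0.05], 0],
])

```text
t: 14.4
tool_pos: [0.5416, 0.0648, 0.1352]
tcp_rot: [-0.0, 0.771, 0.637, 0.0]
force: [0.2, 6.6, -5.1]
gripper_width: 0.016
grasp_force: 61.1
```

Request:
arm_command([
  [-1, [0, 0, 0.02], 0],
  [-1, [0, -0.01, 0.04], 0],
  [-1, [0, -0.01, 0.05], 0],
  [-1, [0, -0.01, 0.05], 0],
  [-1, [0, -0.01, 0.05], 0],
  [-1, [0, -0.01, 0.05], 0],
  [-1, [0, -0.01, 0.05], 0],
  [-1, [0, -0.01, 0.05], 0],
  [-1, [0, -0.01, 0.05], 0],
  [-1, [0, -0.01, 0.05], 0],
])

```text
t: 15.4
tool_pos: [0.5415, 0.0648, 0.1347]
tcp_rot: [-0.0, 0.771, 0.637, 0.0]
force: [0.9, 7.2, -5.9]
gripper_width: 0.0159
grasp_force: 61.1
```

```bash
python3 -c "
from h import *
state([-69,48])"
```

```text
t 15.4 grip [-45.19 133.95] foot [-68.7   47.08] lid 0.727 F [ 0.9  7.2 -5.9] tau [ 1.08  0.02 -0.02]
```

Request:
arm_command([
  [-1, [0, 0, 0.02], 0],
  [-1, [0, -0.01, 0.04], 0],
  [-1, [0, -0.01, 0.05], 0],
  [-1, [0, -0.01, 0.05], 0],
  [-1, [0, -0.01, 0.05], 0],
  [-1, [0, -0.01, 0.05], 0],
  [-1, [0, -0.01, 0.05], 0],
  [-1, [0, -0.01, 0.05], 0],
  [-1, [0, -0.01, 0.05], 0],
  [-1, [0, -0.01, 0.05], 0],
])

```text
t: 16.4
tool_pos: [0.5414, 0.0648, 0.1342]
tcp_rot: [-0.0, 0.771, 0.637, 0.0]
force: [0.7, 6.6, -5.2]
gripper_width: 0.0161
grasp_force: 61.1
```

```bash
python3 -c "
from h import *
state([-69,48])"
```

```text
t 16.4 grip [-45.29 133.48] foot [-68.67  46.57] lid 0.724 F [ 0.7  6.6 -5.2] tau [ 1.03  0.   -0.07]
```

Request:
arm_command([
  [-1, [0, 0, 0.02], 0],
  [-1, [0, -0.01, 0.04], 0],
  [-1, [0, -0.01, 0.05], 0],
  [-1, [0, -0.01, 0.05], 0],
  [-1, [0, -0.01, 0.05], 0],
  [-1, [0, -0.01, 0.05], 0],
  [-1, [0, -0.01, 0.05], 0],
  [-1, [0, -0.01, 0.05], 0],
  [-1, [0, -0.01, 0.05], 0],
  [-1, [0, -0.01, 0.05], 0],
])

```text
t: 17.4
tool_pos: [0.5413, 0.0648, 0.1337]
tcp_rot: [-0.0, 0.771, 0.637, 0.0]
force: [0.2, 7.1, -5.4]
gripper_width: 0.0164
grasp_force: 61.1
```

Request:
arm_command([
  [-1, [0, 0, 0.02], 0],
  [-1, [0, -0.01, 0.04], 0],
  [-1, [0, -0.01, 0.05], 0],
  [-1, [0, -0.01, 0.05], 0],
  [-1, [0, -0.01, 0.05], 0],
  [-1, [0, -0.01, 0.05], 0],
  [-1, [0, -0.01, 0.05], 0],
  [-1, [0, -0.01, 0.05], 0],
  [-1, [0, -0.01, 0.05], 0],
  [-1, [0, -0.01, 0.05], 0],
])

```text
t: 18.4
tool_pos: [0.5412, 0.0648, 0.1332]
tcp_rot: [-0.0, 0.771, 0.637, 0.0]
force: [0.3, 5.7, -5.3]
gripper_width: 0.0163
grasp_force: 61.1
```

```bash
python3 -c "
from h import *
state([-69,46])"
```

```text
t 18.4 grip [-45.48 132.5 ] foot [-68.58  45.51] lid 0.718 F [ 0.3  5.7 -5.3] tau [ 1.04 -0.   -0.09]
```

Request:
arm_command([
  [-1, [0, 0, 0.02], 0],
  [-1, [0, -0.01, 0.04], 0],
  [-1, [0, -0.01, 0.05], 0],
  [-1, [0, -0.01, 0.05], 0],
  [-1, [0, -0.01, 0.05], 0],
  [-1, [0, -0.01, 0.05], 0],
  [-1, [0, -0.01, 0.05], 0],
  [-1, [0, -0.01, 0.05], 0],
  [-1, [0, -0.01, 0.05], 0],
  [-1, [0, -0.01, 0.05], 0],
])

```text
t: 19.4
tool_pos: [0.5411, 0.0648, 0.1327]
tcp_rot: [-0.0, 0.771, 0.637, 0.0]
force: [-0.2, 6.5, -5.7]
gripper_width: 0.0162
grasp_force: 61.1
```

```bash
python3 - <<'E'
from h import *
state([-69,46])
s=snap('side','s3')
cv2.imwrite('pics/c3.png',cv2.resize(s[180:270,230:350],None,fx=6,fy=6,interpolation=3))
E
```

```text
t 19.4 grip [-45.56 131.99] foot [-68.5   44.97] lid 0.716 F [-0.2  6.5 -5.7] tau [ 1.04 -0.02 -0.  ]
```

View pics/c3.png

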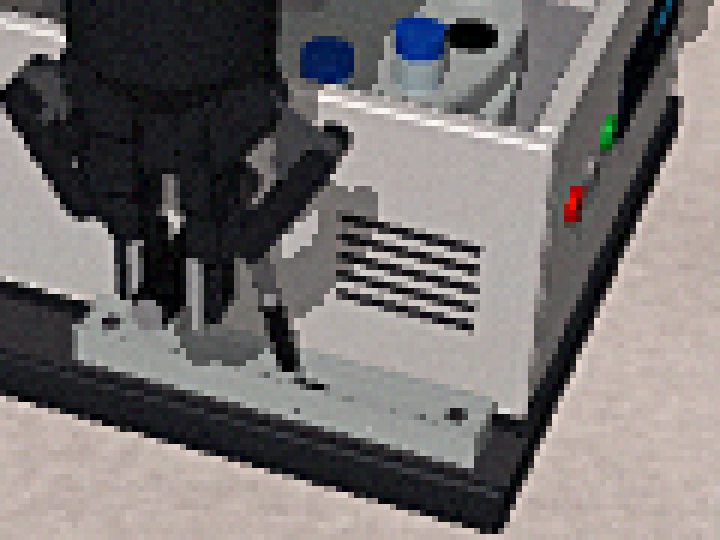

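The side crop shows the foot at about (297,383), just behind the hole at (314,386) and almost on the bar. I'll keep lowering gently.

Request:
arm_command([
  [-1, [0, 0, 0.02], 0],
  [-1, [0, -0.01, 0.04], 0],
  [-1, [0, -0.01, 0.05], 0],
  [-1, [0, -0.01, 0.05], 0],
  [-1, [0, -0.01, 0.05], 0],
  [-1, [0, -0.01, 0.05], 0],
  [-1, [0, -0.01, 0.05], 0],
  [-1, [0, -0.01, 0.05], 0],
  [-1, [0, -0.01, 0.05], 0],
  [-1, [0, -0.01, 0.05], 0],
])

```text
t: 20.45
tool_pos: [0.5411, 0.0649, 0.1322]
tcp_rot: [-0.0, 0.771, 0.637, 0.0]
force: [0.1, 6.5, -4.7]
gripper_width: 0.016
grasp_force: 61.1
```

```bash
python3 -c "
from h import *
state([-69,46])"
```

```text
t 20.45 grip [-45.64 131.53] foot [-68.45  44.47] lid 0.713 F [ 0.1  6.5 -4.7] tau [ 1.07 -0.03 -0.03]
```

Request:
arm_command([
  [-1, [0, 0, 0.02], 0],
  [-1, [0, -0.01, 0.04], 0],
  [-1, [0, -0.01, 0.05], 0],
  [-1, [0, -0.01, 0.05], 0],
  [-1, [0, -0.01, 0.05], 0],
  [-1, [0, -0.01, 0.05], 0],
  [-1, [0, -0.01, 0.05], 0],
  [-1, [0, -0.01, 0.05], 0],
  [-1, [0, -0.01, 0.05], 0],
  [-1, [0, -0.01, 0.05], 0],
])

```text
t: 21.45
tool_pos: [0.541, 0.0649, 0.1319]
tcp_rot: [-0.0, 0.771, 0.637, 0.0]
force: [-1.3, 6.9, -1.2]
gripper_width: 0.0163
grasp_force: 61.5
```

```bash
python3 -c "
from h import *
state([-69,46])"
```

```text
t 21.45 grip [-45.71 131.17] foot [-68.42  44.09] lid 0.711 F [-1.3  6.9 -1.2] tau [ 1.08  0.04 -0.07]
```

Contact at about 4 N. I'll slide forward at this light press.

Request:
arm_command([
  [-1, [0, -0.04, 0.01], 0],
  [-1, [0, -0.08, 0.01], 0],
  [-1, [0, -0.12, 0.02], 0],
  [-1, [0, -0.16, 0.02], 0],
  [-1, [0, -0.2, 0.02], 0],
  [-1, [0, -0.2, 0.02], 0],
  [-1, [0, -0.2, 0.02], 0],
  [-1, [0, -0.2, 0.02], 0],
  [-1, [0, -0.2, 0.02], 0],
  [-1, [0, -0.2, 0.02], 0],
])

```text
t: 22.45
tool_pos: [0.5394, 0.0652, 0.1318]
tcp_rot: [0.0, 0.771, 0.637, 0.001]
force: [0.7, 5.9, -2.2]
gripper_width: 0.0155
grasp_force: 61.4
```

Request:
arm_command([
  [-1, [0, -0.04, 0], 0],
  [-1, [0, -0.08, 0.01], 0],
  [-1, [0, -0.12, 0.01], 0],
  [-1, [0, -0.16, 0.01], 0],
  [-1, [0, -0.2, 0.02], 0],
  [-1, [0, -0.2, 0.02], 0],
  [-1, [0, -0.2, 0.02], 0],
  [-1, [0, -0.2, 0.02], 0],
  [-1, [0, -0.2, 0.02], 0],
  [-1, [0, -0.2, 0.02], 0],
])

```text
t: 23.45
tool_pos: [0.537, 0.0657, 0.1314]
tcp_rot: [-0.0, 0.771, 0.637, 0.0]
force: [0.2, 6.6, -4.7]
gripper_width: 0.0164
grasp_force: 61.3
```

```bash
python3 -c "
from h import *
state([-72,46])"
```

```text
t 23.45 grip [-49.75 130.65] foot [-73.97  43.97] lid 0.702 F [ 0.2  6.6 -4.7] tau [ 1.11  0.03 -0.04]
```

Request:
arm_command([
  [-1, [0, -0.05, 0], 0],
  [-1, [0, -0.1, 0.01], 0],
  [-1, [0, -0.15, 0.01], 0],
  [-1, [0, -0.2, 0.02], 0],
  [-1, [0, -0.25, 0.03], 0],
  [-1, [0, -0.3, 0.03], 0],
  [-1, [0, -0.3, 0.03], 0],
  [-1, [0, -0.3, 0.03], 0],
  [-1, [0, -0.3, 0.03], 0],
  [-1, [0, -0.3, 0.03], 0],
])

```text
t: 24.45
tool_pos: [0.5341, 0.0662, 0.131]
tcp_rot: [-0.0, 0.771, 0.637, 0.0]
force: [0.1, 7.6, -6.3]
gripper_width: 0.0164
grasp_force: 61.2
```

Request:
arm_command([
  [-1, [0, 0, 0.02], 0],
  [-1, [0, -0.01, 0.04], 0],
  [-1, [0, -0.01, 0.05], 0],
  [-1, [0, -0.01, 0.05], 0],
  [-1, [0, -0.01, 0.05], 0],
  [-1, [0, -0.01, 0.05], 0],
  [-1, [0, -0.01, 0.05], 0],
  [-1, [0, -0.01, 0.05], 0],
  [-1, [0, -0.01, 0.05], 0],
  [-1, [0, -0.01, 0.05], 0],
])

```text
t: 25.45
tool_pos: [0.5339, 0.0662, 0.1305]
tcp_rot: [-0.0, 0.771, 0.637, 0.0]
force: [0.2, 7.8, -6.0]
gripper_width: 0.0161
grasp_force: 61.2
```

```bash
python3 -c "
from h import *
state([-72,46])"
```

```text
t 25.45 grip [-52.88 129.78] foot [-78.08  43.39] lid 0.693 F [ 0.2  7.8 -6. ] tau [ 1.13  0.01 -0.05]
```

No reaction below the contact height, so the foot is over the hole. I'll ease it down.

Request:
arm_command([
  [-1, [0, -0.01, 0.02], 0],
  [-1, [0, -0.01, 0.04], 0],
  [-1, [0, -0.02, 0.06], 0],
  [-1, [0, -0.02, 0.08], 0],
  [-1, [0, -0.03, 0.1], 0],
  [-1, [0, -0.03, 0.12], 0],
  [-1, [0, -0.03, 0.12], 0],
  [-1, [0, -0.03, 0.12], 0],
  [-1, [0, -0.03, 0.12], 0],
  [-1, [0, -0.03, 0.12], 0],
])

```text
t: 26.45
tool_pos: [0.5337, 0.0663, 0.1293]
tcp_rot: [-0.0, 0.771, 0.637, 0.0]
force: [0.5, 7.1, -5.5]
gripper_width: 0.0161
grasp_force: 61.2
```

Request:
arm_command([
  [-1, [0, -0.01, 0.02], 0],
  [-1, [0, -0.01, 0.04], 0],
  [-1, [0, -0.02, 0.06], 0],
  [-1, [0, -0.02, 0.08], 0],
  [-1, [0, -0.03, 0.1], 0],
  [-1, [0, -0.03, 0.12], 0],
  [-1, [0, -0.03, 0.12], 0],
  [-1, [0, -0.03, 0.12], 0],
  [-1, [0, -0.03, 0.12], 0],
  [-1, [0, -0.03, 0.12], 0],
])

```text
t: 27.45
tool_pos: [0.5334, 0.0664, 0.1281]
tcp_rot: [-0.0, 0.771, 0.637, 0.0]
force: [-0.3, 8.1, -5.2]
gripper_width: 0.0159
grasp_force: 61.2
```

```bash
python3 -c "
from h import *
state([-72,46])"
```

```text
t 27.45 grip [-53.44 127.42] foot [-78.07  40.86] lid 0.68 F [-0.3  8.1 -5.2] tau [ 1.06  0.04 -0.09]
```

Request:
arm_command([
  [-1, [0, -0.01, 0.03], 0],
  [-1, [0, -0.01, 0.06], 0],
  [-1, [0, -0.02, 0.09], 0],
  [-1, [0, -0.03, 0.12], 0],
  [-1, [0, -0.04, 0.15], 0],
  [-1, [0, -0.04, 0.18], 0],
  [-1, [0, -0.04, 0.18], 0],
  [-1, [0, -0.04, 0.18], 0],
  [-1, [0, -0.04, 0.18], 0],
  [-1, [0, -0.04, 0.18], 0],
])

```text
t: 28.45
tool_pos: [0.533, 0.0664, 0.1263]
tcp_rot: [-0.0, 0.771, 0.637, 0.0]
force: [0.2, 7.9, -6.2]
gripper_width: 0.0164
grasp_force: 61.2
```

Request:
arm_command([
  [-1, [0, -0.01, 0.02], 0],
  [-1, [0, -0.01, 0.04], 0],
  [-1, [0, -0.02, 0.06], 0],
  [-1, [0, -0.02, 0.08], 0],
  [-1, [0, -0.03, 0.1], 0],
  [-1, [0, -0.03, 0.12], 0],
  [-1, [0, -0.03, 0.12], 0],
  [-1, [0, -0.03, 0.12], 0],
  [-1, [0, -0.03, 0.12], 0],
  [-1, [0, -0.03, 0.12], 0],
])

```text
t: 29.45
tool_pos: [0.5327, 0.0665, 0.1251]
tcp_rot: [-0.0, 0.771, 0.637, 0.0]
force: [1.0, 7.8, -5.8]
gripper_width: 0.0156
grasp_force: 61.2
```

```bash
python3 -c "
from h import *
state([-72,46])"
```

```text
t 29.45 grip [-54.14 124.4 ] foot [-78.06  37.64] lid 0.663 F [ 1.   7.8 -5.8] tau [ 1.13 -0.02 -0.07]
```

Request:
arm_command([
  [-1, [0, -0.01, 0.03], 0],
  [-1, [0, -0.01, 0.06], 0],
  [-1, [0, -0.02, 0.09], 0],
  [-1, [0, -0.03, 0.12], 0],
  [-1, [0, -0.04, 0.15], 0],
  [-1, [0, -0.05, 0.2], 0],
  [-1, [0, -0.05, 0.2], 0],
  [-1, [0, -0.05, 0.2], 0],
  [-1, [0, -0.05, 0.2], 0],
  [-1, [0, -0.05, 0.2], 0],
])

```text
t: 30.45
tool_pos: [0.5321, 0.0666, 0.1231]
tcp_rot: [-0.0, 0.771, 0.637, 0.0]
force: [0.0, 7.5, -4.2]
gripper_width: 0.0164
grasp_force: 61.2
```

Request:
arm_command([
  [-1, [0, -0.01, 0.03], 0],
  [-1, [0, -0.01, 0.06], 0],
  [-1, [0, -0.01, 0.06], 0],
  [-1, [0, -0.01, 0.06], 0],
  [-1, [0, -0.01, 0.06], 0],
  [-1, [0, -0.01, 0.06], 0],
  [-1, [0, -0.01, 0.06], 0],
  [-1, [0, -0.01, 0.06], 0],
  [-1, [0, -0.01, 0.06], 0],
  [-1, [0, -0.01, 0.06], 0],
])

```text
t: 31.45
tool_pos: [0.5319, 0.0666, 0.1225]
tcp_rot: [-0.0, 0.771, 0.637, 0.0]
force: [-0.2, 7.7, -4.9]
gripper_width: 0.0161
grasp_force: 61.2
```

Request:
arm_command([
  [-1, [0, -0.01, 0.03], 0],
  [-1, [0, -0.01, 0.05], 0],
  [-1, [0, -0.01, 0.05], 0],
  [-1, [0, -0.01, 0.05], 0],
  [-1, [0, -0.01, 0.05], 0],
  [-1, [0, -0.01, 0.05], 0],
  [-1, [0, -0.01, 0.05], 0],
  [-1, [0, -0.01, 0.05], 0],
  [-1, [0, -0.01, 0.05], 0],
  [-1, [0, -0.01, 0.05], 0],
])

```text
t: 32.45
tool_pos: [0.5318, 0.0667, 0.122]
tcp_rot: [-0.0, 0.771, 0.637, 0.0]
force: [-1.3, 8.1, -4.1]
gripper_width: 0.016
grasp_force: 61.3
```

```bash
python3 -c "
from h import *
state([-72,46])"
```

```text
t 32.45 grip [-55.06 121.32] foot [-78.36  34.39] lid 0.646 F [-1.3  8.1 -4.1] tau [ 1.11  0.15 -0.02]
```

Request:
arm_command([
  [-1, [0, -0.01, 0.03], 0],
  [-1, [0, -0.01, 0.05], 0],
  [-1, [0, -0.01, 0.05], 0],
  [-1, [0, -0.01, 0.05], 0],
  [-1, [0, -0.01, 0.05], 0],
  [-1, [0, -0.01, 0.05], 0],
  [-1, [0, -0.01, 0.05], 0],
  [-1, [0, -0.01, 0.05], 0],
  [-1, [0, -0.01, 0.05], 0],
  [-1, [0, -0.01, 0.05], 0],
])

```text
t: 33.45
tool_pos: [0.5318, 0.0667, 0.1217]
tcp_rot: [-0.0, 0.771, 0.637, 0.0]
force: [-1.8, 8.1, 0.1]
gripper_width: 0.0163
grasp_force: 61.7
```

```bash
python3 -c "
from h import *
state([-72,46])"
```

```text
t 33.45 grip [-55.11 120.98] foot [-78.33  34.02] lid 0.644 F [-1.8  8.1  0.1] tau [ 1.12  0.31 -0.02]
```

The foot is home on the floor of the hole, 10 mm below bar contact. I'll nudge it forward to the slot's front wall before releasing.

Request:
arm_command([
  [-1, [0, -0.03, 0], 0],
  [-1, [0, -0.06, 0], 0],
  [-1, [0, -0.09, 0.01], 0],
  [-1, [0, -0.12, 0.01], 0],
  [-1, [0, -0.12, 0.01], 0],
  [-1, [0, -0.12, 0.01], 0],
  [-1, [0, -0.12, 0.01], 0],
  [-1, [0, -0.12, 0.01], 0],
  [-1, [0, -0.12, 0.01], 0],
  [-1, [0, -0.12, 0.01], 0],
])

```text
t: 34.45
tool_pos: [0.5313, 0.0668, 0.1217]
tcp_rot: [0.0, 0.771, 0.637, 0.001]
force: [2.1, 6.7, -2.8]
gripper_width: 0.0157
grasp_force: 61.5
```

```bash
python3 -c "
from h import *
state([-72,46])"
```

```text
t 34.45 grip [-55.62 121.  ] foot [-79.06  34.11] lid 0.643 F [ 2.1  6.7 -2.8] tau [ 0.99 -0.23 -0.01]
```

Request:
arm_command([
  [-0.5, [0, 0, 0], 0],
  [-0.4, [0, 0, 0], 0],
  [-0.3, [0, 0, 0], 0],
  [-0.2, [0, 0, 0], 0],
  [-0.1, [0, 0, 0], 0],
  [0, [0, 0, 0], 0],
  [0, [0, 0, 0], 0],
  [0, [0, 0, 0], 0],
  [0, [0, 0, 0], 0],
  [0, [0, 0, 0], 0],
])

```text
t: 35.45
tool_pos: [0.531, 0.0666, 0.1213]
tcp_rot: [0.0, 0.771, 0.637, -0.0]
force: [-0.3, 0.6, 0.1]
gripper_width: 0.0424
grasp_force: 0.0
```

```bash
python3 - <<'E'
from h import *
state([-72,46])
im=snap('wrist','w4');s=snap('side','s4')
cv2.imwrite('pics/c4.png',np.hstack([cv2.resize(im,(400,300)),cv2.resize(s[100:300,150:417],(400,300))]))
E
```

```text
t 35.45 grip [-55.86 120.57] foot [-79.27  33.67] lid 0.641 F [-0.3  0.6  0.1] tau [-0.04 -0.04 -0.03]
```

View pics/c4.png

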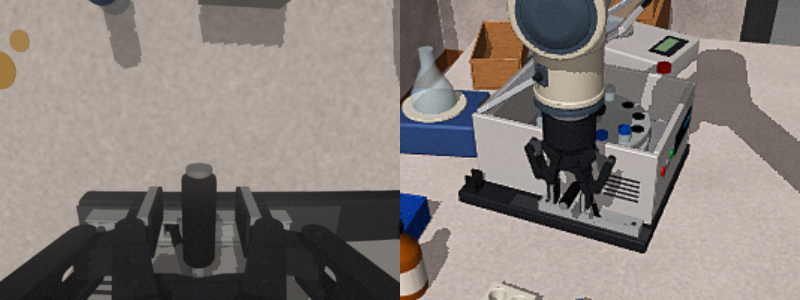

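The jaws are clear at (150,220) and (250,220), with the grip standing between them and the cover up. I'll retreat outwards and up.

Request:
arm_command([
  [0, [0.5, 0, -0.5], 0],
  [0, [1, 0, -1.5], 0],
  [0, [2, 0, -3], 0],
  [0, [3.5, 0, -5], 0],
  [0, [5, 0, -7], 0],
  [0, [6.5, 0, -9], 0],
  [0, [8, 0, -11], 0],
  [0, [9.5, 0, -12], 0],
  [0, [10, 0, -12], 0],
  [0, [10, 0, -12], 0],
])

```text
t: 36.55
tool_pos: [0.5497, 0.1654, 0.2414]
tcp_rot: [0.0, 0.771, 0.637, 0.0]
force: [0.6, -1.5, -0.6]
gripper_width: 0.0427
grasp_force: 0.0
```

```bash
python3 - <<'E'
from h import *
print(sensors.get_obs()['force'])
im=snap('wrist','w5');s=snap('side','s5')
cv2.imwrite('pics/c5.png',np.hstack([cv2.resize(im,(400,300)),cv2.resize(s[100:300,150:417],(400,300))]))
E
```

```text
[ 0.56112708 -1.49724229 -0.59688265]
```

View pics/c5.png

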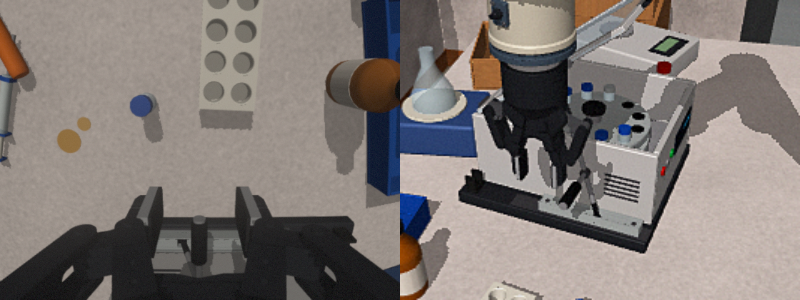

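The last pictures show the stay standing in the hole at about (597,213) in the side half, the cover up, the robot clear and the bottles and rack undisturbed.

```bash
python3 -c "
from h import *
print(job.sign_off())"
```

```text
the job is handed in; nothing more can be done
None
```

The job is handed in: the stay is seated in the holding hole and carries the cover at about 0.64 rad (worked out from the arm's pose), with the gripper clear; sign-off returned no verdict.

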